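Gauge a thrust ring and uncap the stirrer pot it belongs to

TASK

A stirrer thrust ring lies on the anvil of the bench thickness gauge: press the gauge's sprung foot gently down onto it and keep it there for a moment to read its thickness, leaving the ring where it lies. An 8 mm ring belongs to the smaller stirrer pot and a 16 mm ring to the larger one, so next open that pot: its fluted steel shaft cap may have a right- or a left-hand thread, so feel which way it loosens, unscrew it and lift it off. Finish while holding the cap upright in the gripper, well clear above its own pot, with the other pot's cap left tight and the other ring and everything else on the counter left where it is.

Things in the scene. Friction and masses are not known exactly. Their poses are not given: they have to be found in the camera images.
- gauge: bench thickness gauge, fixed: grey base 130 x 100 mm with a round steel anvil (60 mm across, top 20 mm above the counter), a column 68 mm from it along the gauge's +x (top 147 mm up), and an arm with the barrel that guides the foot, 86 to 124 mm up; a small dial hangs on its -y side. Origin on the counter, under the centre of the anvil
- anvil (a point): centre of the anvil's top face; the ring to be gauged lies here, about centred
- gauge_travel (a joint): how far the gauge's foot is pushed straight down, in m: 0 = up at rest (it springs back there), 0.040 = on the bare anvil. The part's thickness is 0.040 minus this value: 0.032 on an 8 mm ring, 0.024 on a 16 mm ring. Spring: about 1 N to start moving, 4 N at 0.024, 5 N at 0.032; further push goes into the ring, cushioned by the button
- press_button (a point): centre of the top of the flat black press button (28 mm across) on the gauge's spindle, straight above the anvil, 178 mm above the counter at rest; push it straight down, e.g. with closed fingertips. It moves down with the foot; once the foot is stopped by the ring, its cushion spring (6.4 N preload) yields up to 8 mm more, to about 9.6 N, then it is rigid
- gauge_foot: the moving part of the gauge: steel foot disc 30 mm across, spindle and press button on top. Origin at the centre of the foot's flat underside, 60 mm above the counter at rest
- ring_thin: loose white plastic thrust ring, 44 mm outside, 20 mm inside, 8 mm thick; origin at the centre of its underside. One of the two rings lies on the gauge's anvil, the other on the marble slab beyond; which is which varies
- ring_thick: the same kind of ring, 16 mm thick; origin at the centre of its underside
- pot_small: smaller stirrer pot, fixed: round white housing 176 mm across with a steel bowl 156 mm across, rim 140 mm above the counter, empty but for two stirrer arms on a central drive column whose hub ends 150 mm up. Origin on the counter at its axis. The two pots may stand on either side
- pot_large: larger stirrer pot, the same but 230 mm across with a bowl 210 mm across; same heights
- neck_1: threaded neck on the hub of one of the two pots (either one: compare positions), upright on its axis, hidden under its cap: shoulder disc 46 mm across and 8 mm thick, above it a stud to 28 mm with a three-start quick thread. Origin at the centre of its underside, 150 mm above the counter
- neck_2: the same on the other pot. One of the two necks has a right-hand thread (the cap loosens counter-clockwise seen from above), the other a left-hand thread (loosens clockwise); nothing shows which
- cap_1: loose steel cap (0.3 kg) screwed on neck_1: skirt 49 mm across and 28 mm high, above it a round fluted grip 40 mm across and 28 mm high, to be gripped from above; its top is 56 mm above its origin. Origin at the centre of its underside, 158 mm above the counter when tight; z up, x towards an index groove in its top
- cap_2: the same cap, on neck_2. Either cap, when tight, turns hardly at all the wrong way (under 7 degrees even when forced). The loosening way it turns easily, level, with no need to be raised, 77 degrees to a stop; from 56 degrees to the stop it can be lifted straight off, at less it is locked. About 65 degrees from tight is best
- sanitiser: bystander: green bottle, 56 mm across, 170 mm high, origin under its centre
- tasting_spoon: bystander: spoon 150 mm long, lying
- pastry_brush: bystander: brush 160 mm long, lying
- cup: bystander: white cup, 64 mm across, 70 mm high
- tin: bystander: round aluminium tin, 62 mm across, 32 mm high
There are look-alikes about, which are no part of the job. Leave any pink look-alike of the ring_thin alone.

How it is judged (in metres and radians):
On the way, in this order (a step that is already met when the one before it is completed fails the run):
1. the gauge's foot is pressed on the ring and reads its thickness (within 2 mm), for 0.3 s (((horizontal distance between ring_thin and anvil below 0.025 m and contact force between gauge_foot and ring_thin above 0.7 N and value of joint gauge_travel between 0.03 and 0.034 m) or (horizontal distance between ring_thick and anvil below 0.025 m and contact force between gauge_foot and ring_thick above 0.7 N and value of joint gauge_travel between 0.022 and 0.026 m))), for 0.3 s.
2. after that, the cap of the pot that the ring belongs to comes off its neck (20 mm up) (((((horizontal distance between ring_thin and anvil below 0.025 m and horizontal distance between neck_1 and pot_small below 0.03 m) or (horizontal distance between ring_thick and anvil below 0.025 m and horizontal distance between neck_1 and pot_large below 0.03 m)) and z of cap_1 in the frame of neck_1 above 0.028 m) or (((horizontal distance between ring_thin and anvil below 0.025 m and horizontal distance between neck_2 and pot_small below 0.03 m) or (horizontal distance between ring_thick and anvil below 0.025 m and horizontal distance between neck_2 and pot_large below 0.03 m)) and z of cap_2 in the frame of neck_2 above 0.028 m))), for 0.1 s.
At the end, for the whole second after the job is handed in: The matching pot's cap (8 mm ring: small, 16 mm: large) is gripped by the fingers, 42 mm or more above its tight place, within 90 mm of its pot's axis, upright within 0.35 rad, still, touching neither neck nor pots; the gauged ring is within 25 mm of the anvil's centre (((((horizontal distance between ring_thin and anvil below 0.025 m and horizontal distance between neck_1 and pot_small below 0.03 m) or (horizontal distance between ring_thick and anvil below 0.025 m and horizontal distance between neck_1 and pot_large below 0.03 m)) and z of cap_1 in the frame of neck_1 above 0.05 m and horizontal distance between cap_1 and neck_1 below 0.09 m and angle between cap_1's own z axis and vertical below 0.35 rad and linear speed of cap_1 below 0.04 m/s and contact force between the fingers and cap_1 above 2 N and contact force between cap_1 and neck_1 below 0.2 N and contact force between cap_1 and pot_small below 0.2 N and contact force between cap_1 and pot_large below 0.2 N) or (((horizontal distance between ring_thin and anvil below 0.025 m and horizontal distance between neck_2 and pot_small below 0.03 m) or (horizontal distance between ring_thick and anvil below 0.025 m and horizontal distance between neck_2 and pot_large below 0.03 m)) and z of cap_2 in the frame of neck_2 above 0.05 m and horizontal distance between cap_2 and neck_2 below 0.09 m and angle between cap_2's own z axis and vertical below 0.35 rad and linear speed of cap_2 below 0.04 m/s and contact force between the fingers and cap_2 above 2 N and contact force between cap_2 and neck_2 below 0.2 N and contact force between cap_2 and pot_small below 0.2 N and contact force between cap_2 and pot_large below 0.2 N))); the arm keeps its last pose, push and grip.
It fails at once if the foot is rammed onto the ring (over 30 N) (contact force between gauge_foot and ring_thin above 30 N or contact force between gauge_foot and ring_thick above 30 N).
It fails at once if the other pot's cap is shifted over 10 mm or turned over 0.35 rad ((horizontal distance between any of ring_thin, ring_thick and anvil below 0.025 m and not ((horizontal distance between ring_thin and anvil below 0.025 m and horizontal distance between neck_1 and pot_small below 0.03 m) or (horizontal distance between ring_thick and anvil below 0.025 m and horizontal distance between neck_1 and pot_large below 0.03 m)) and (distance of cap_1 from where it was at the start of the episode above 0.01 m or angle between the x axis of cap_1 and the x axis of neck_1, either way round above 0.35 rad)) or (horizontal distance between any of ring_thin, ring_thick and anvil below 0.025 m and not ((horizontal distance between ring_thin and anvil below 0.025 m and horizontal distance between neck_2 and pot_small below 0.03 m) or (horizontal distance between ring_thick and anvil below 0.025 m and horizontal distance between neck_2 and pot_large below 0.03 m)) and (distance of cap_2 from where it was at the start of the episode above 0.01 m or angle between the x axis of cap_2 and the x axis of neck_2, either way round above 0.35 rad))).
It fails at once if a ring is moved over 25 mm (distance of any of ring_thin, ring_thick from where it was at the start of the episode above 0.025 m).
It fails at once if a bystander is moved over 30 mm (distance of any of sanitiser, tasting_spoon, pastry_brush, cup, tin from where it was at the start of the episode above 0.03 m).
It also fails if it takes over 51 s, if anything falls off the work surface, if the arm or the gripper's body presses on something with over 40 N, if the wrist force passes 120 N, or if a joint passes its speed limit or range.

ROBOT

A 6-joint arm with a two-finger parallel gripper is mounted at the origin on the work surface. World frame = base frame: x ahead of the robot, y to its left, z up, the work surface at z = 0. Lengths are in mm, angles in rad, forces in N, time in s.
With the tool pointing down it reaches from about 400 to 825 mm from the base axis. Payload 7 kg.
Tool frame: the origin (TCP) lies at the very end of the fingers, on their centre line; the grasp point (between the pads) lies 19 mm behind it; z points along the fingers, y is the line along which they close (so a half turn about z gives the same grasp; the last joint's range is limited). The gripper opens to 88 mm and grips with 3 to 60 N. Pads are 19 mm wide; open, the fingers measure 130 mm over their backs; the gripper's body (78 mm by 193 mm) begins 47 mm behind the grasp point.
Start: joints at [-0.879, 0.359, 0.012, 0, -1.224, -0.288], TCP at [265.19, -620.701, 226.561] pointing down, gripper open.
Joint ranges: [-3.07, 3.07], [-1.43, 2.12], [-1.02, 1.25], [-3.03, 1.67], [-3.05, -0], [-3.03, 3.03]. Speed limits (rad/s): [2.39, 2.39, 3.01, 3.14, 3.14, 3.14].

INTERFACE

Orientations are given as a unit quaternion [x, y, z, w].
In Python, from plant import bot gives the robot as it stands. Calls block until the motion is done:
- bot.move_ptp(position, orientation): joint-space move of the TCP to a pose.
- bot.line_to(position, velocity=150, ori=None): straight line of the TCP; ori=None keeps the orientation; velocity is the mean speed in mm/s.
- bot.move_joints(angles): joint-space move.
- bot.move_gripper(opening, force=None): finger opening in mm; force is the grip in N (None keeps the last); returns when the fingers have stopped.
- bot.pause(seconds).
- bot.solve_ik(position, orientation): joint angles nearest the present ones, or None.
- bot.read_state(): the state.
- bot.camera(name): name is "side" or "top"; returns the picture (480x640x3 uint8, red, green, blue); there is no depth.
- bot.get_calibration(name): a dict with "fx", "fy", "cx", "cy" (pixels), "view" (4x4, takes a point from world to camera coordinates). Camera axes: x right, y up, looking along -z (the intrinsics and any distortion apply to the point x, -y, -z); pixel columns grow to the right and rows downward; lengths in mm; the calibration is good to about 2 mm. A picture is of the moment at which its call begins. get_calibration takes no time and is no camera call.
A pose or a line that the arm cannot do raises bot.Unreachable and nothing moves.
- bot.close_job(): hands the job in; it is judged then, once.
The state is a dict: "t": time; "joint_pos": joint angles; "qvel": joint speeds; "tau": joint torques, N m; "tcp_pos": TCP position; "eef_rot": TCP orientation; "contact_force": force on the tool from outside, world axes, zero at the start; "moment": the same for the moment, N m; "width": finger opening in mm; "finger_force": force on a finger pad.
Only numpy, scipy, OpenCV 4.12 (cv2) and the standard library are available. Lean on these libraries where they do the work, as an engineer would, in place of code of your own. Each camera call takes 0.05 s, during which the arm holds its last target. There are 200 camera calls.

## Working session

There is one attempt and no reset: what is moved stays moved. The work goes in short steps, each a Python script; the robot and the scene stay as the last script left them, time stands still between calls to the robot, and variables do not carry over. Pictures are saved under pics/ and viewed, at most 10 in all, crops included, and the job is handed in when it is done.

```bash
mkdir -p pics; ls; python3 - <<'E'
from plant import bot
import cv2
for n in("side","top"):
    cv2.imwrite(f"pics/{n}0.png",bot.camera(n)[:,:,::-1]); print(n,bot.get_calibration(n))
s=bot.read_state();print({k:s[k] for k in("t","tcp_pos","eef_rot","contact_force","width")})
E
```

```text
pics
side {'fx': 503.977042172712, 'fy': 503.977042172712, 'cx': 323.8301610119691, 'cy': 234.01930871197, 'view': array([[-9.23629211e-01, -3.82965958e-01,  1.56893067e-02,
         5.39841398e+02],
       [ 2.00133550e-01, -4.46958794e-01,  8.71879807e-01,
        -2.23411477e+02],
       [-3.26887812e-01,  8.08433616e-01,  4.89468536e-01,
        -1.01947189e+03],
       [ 0.00000000e+00,  0.00000000e+00,  0.00000000e+00,
         1.00000000e+00]])}
top {'fx': 467.0638027382251, 'fy': 467.0638027382251, 'cx': 317.6824216667515, 'cy': 243.12248067013462, 'view': array([[-1.07502511e-02, -9.99398370e-01,  3.29746970e-02,
        -5.19726016e+00],
       [ 9.91612911e-01, -6.40742394e-03,  1.29084393e-01,
        -5.87251701e+02],
       [-1.28795449e-01,  3.40858250e-02,  9.91085208e-01,
        -9.48398768e+02],
       [ 0.00000000e+00,  0.00000000e+00,  0.00000000e+00,
         1.00000000e+00]])}
{'t': 0.1, 'tcp_pos': array([ 265.00149645, -620.32171772,  225.71579941]), 'eef_rot': array([-2.00483182e-01,  9.79696854e-01,  7.19886091e-04, -2.24186948e-04]), 'contact_force': array([0.18825785, 0.04206921, 0.82950248]), 'width': 87.50544898782555}
```

View pics/side0.png

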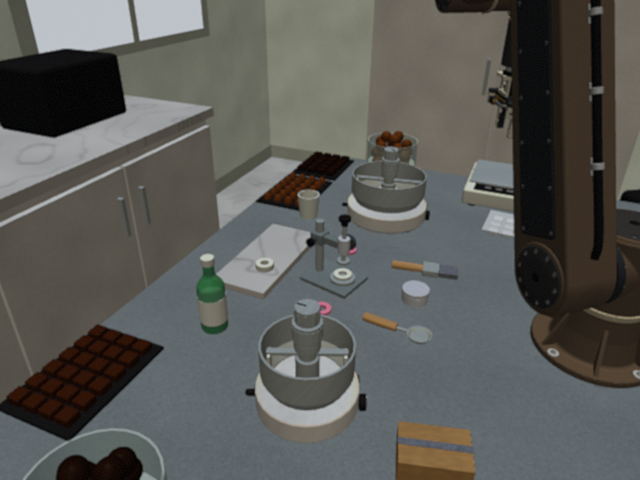

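View pics/top0.png

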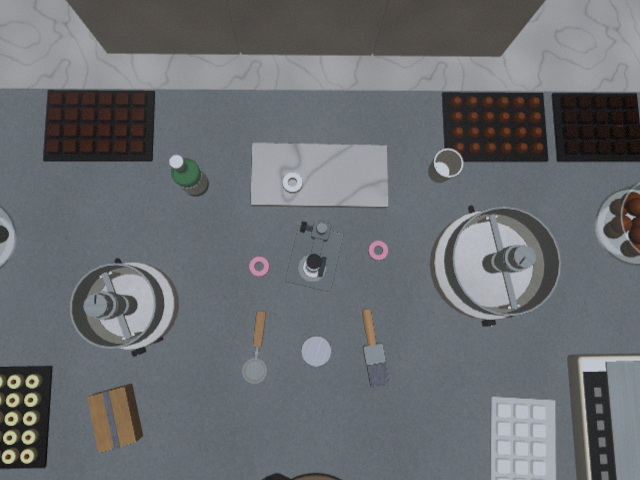

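The side view shows the near pot with its cap top at about (307,305), the far pot's cap at (390,152) and the gauge button at (345,218). The top view shows the small pot's cap at (98,303), the large pot's cap at (522,258), the button at (314,262) and the slab ring at (292,183). The white ring is on the anvil, and the pink look-alikes at (259,266) and (378,250) are not on the gauge. Next I'll enlarge these areas.

```bash
python3 - <<'E'
import cv2,numpy as np
s=cv2.imread("pics/side0.png");t=cv2.imread("pics/top0.png")
def c(im,x,y):
    o=cv2.resize(im[y:y+72,x:x+64],(256,288),interpolation=cv2.INTER_CUBIC)
    for i in range(0,64,10): cv2.putText(o,str(x+i),(i*4,8),0,.3,(0,255,255));cv2.line(o,(i*4,8),(i*4,14),(0,255,255))
    for i in range(0,72,10): cv2.putText(o,str(y+i),(0,i*4+4),0,.3,(0,255,255));cv2.line(o,(20,i*4),(26,i*4),(0,255,255))
    return o
a=np.hstack([c(s,312,206),c(s,275,285),c(s,358,135)])
b=np.hstack([c(t,284,215),c(t,75,270),c(t,485,225)])
cv2.imwrite("pics/m1.png",np.vstack([a,b]))
E
```

```text
(no output)
```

View pics/m1.png

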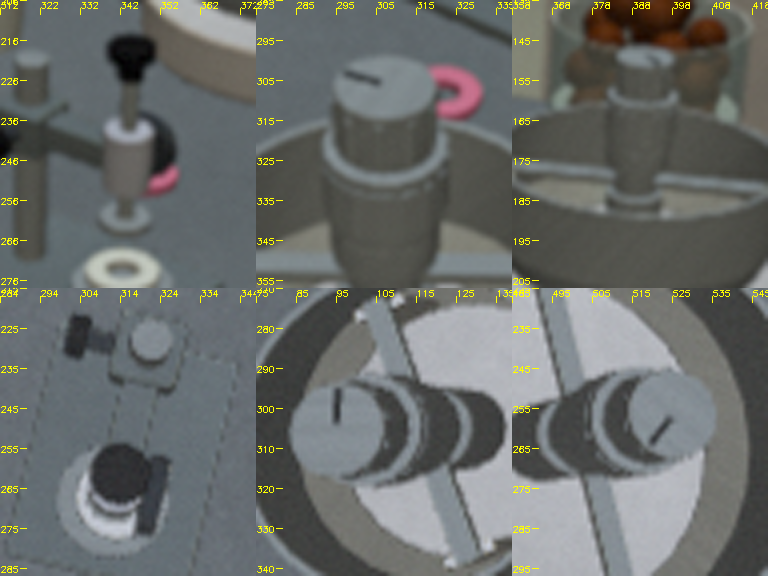

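```bash
cat >h.py <<'E'
from plant import bot
import numpy as np
from scipy.spatial.transform import Rotation as R
def ray(n,u,v):
    c=bot.get_calibration(n);M=np.array(c["view"]);A=M[:3,:3]
    return -A.T@M[:3,3],A.T@np.array([(u-c["cx"])/c["fx"],-(v-c["cy"])/c["fy"],-1])
def plane(n,u,v,z):
    o,d=ray(n,u,v);return o+d*(z-o[2])/d[2]
def tri(ps,pt):
    (a,d),(b,e)=ray("side",*ps),ray("top",*pt)
    k=np.linalg.lstsq(np.c_[d,-e],b-a,rcond=None)[0]
    p,q=a+k[0]*d,b+k[1]*e;return (p+q)/2,np.linalg.norm(p-q)
def down(yaw): # finger-closing (tool y) line at angle yaw from world -y... tool x at angle yaw
    return (R.from_euler("z",yaw)*R.from_euler("x",np.pi)).as_quat()
E
python3 - <<'E'
from h import *
np.set_printoptions(precision=1,suppress=True)
for n,s,t in(("button",(344.7,216.7),(314.2,261.2)),("small",(307,306),(95.2,306)),("large",(391,149),(525,256.8))):
    p,g=tri(s,t);print(n,p,g,np.hypot(*p[:2]))
for n,v in(("button",(314.2,261.2,178)),("small",(95.2,306,214)),("large",(525,256.8,214)),("anvilring",(313.5,269,25)),("column",(321.5,228,147)),("slabring",(292,183,15)),("sanitiser",(190,178,100)),("cup",(448,165,60))):print(n,plane("top",*v))
print("ringside",plane("side",342.5,274,25))
s=bot.read_state();print(R.from_quat(s["eef_rot"]).as_matrix())
for nm,p in(("b",(489,0,230)),("s",(400,330,250)),("l",(500,-400,250))):
  for y in np.arange(-180,180,30):
    q=None
    try:
        i=bot.solve_ik(p,down(np.radians(y)));q=i[5] if i is not None else None
    except Exception as e:pass
    print(nm,y,q and round(q,2),end="; ")
E
```

```text
button [536.8   1.3 177.3] 0.9986323765233502 536.7768415854152
small [461.3 370.2 214.5] 1.846232587193412 591.5143915487164
large [ 539.  -367.6  212.7] 2.1142150666210715 652.3939765972524
button [536.2   1.2 178. ]
small [460.5 370.1 214. ]
large [ 537.8 -367.3  214. ]
anvilring [533.5  -1.2  25. ]
column [601.7 -14.  147. ]
slabring [723.6  43.9  15. ]
sanitiser [711.9 245.5 100. ]
cup [ 750.4 -289.2   60. ]
ringside [537.6  -0.4  25. ]
[[-0.9 -0.4 -0. ]
 [-0.4  0.9  0. ]
 [ 0.   0.  -1. ]]
b -180 -1.97; b -150 -1.45; b -120 -0.93; b -90 -0.4; b -60 0.12; b -30 0.64; b 0 1.17; b 30 1.69; b 60 2.21; b 90 2.74; b 120 -3.02; b 150 -2.5; s -180 -2.64; s -150 -2.12; s -120 -1.59; s -90 -1.07; s -60 -0.55; s -30 -0.02; s 0 0.5; s 30 1.03; s 60 1.55; s 90 2.07; s 120 2.6; s 150 None; l -180 -1.2; l -150 -0.68; l -120 -0.15; l -90 0.37; l -60 0.89; l -30 1.42; l 0 1.94; l 30 2.46; l 60 2.99; l 90 -2.77; l 120 -2.25; l 150 -1.72;
```

Triangulated heights come out at 177, 214.5 and 213, against 178 and 214 in the text. The radii of 92 and 122 px make the +y pot the small one and the -y pot the large one. I'll press now.

```bash
python3 - <<'E'
from h import *
bot.line_to([265,-620,310],velocity=200)
bot.move_gripper(0,20)
q=down(np.radians(-90))
bot.move_ptp([536.5,1.2,300],q)
bot.line_to([536.5,1.2,190],velocity=150)
bot.pause(.3)
s=bot.read_state();print(s["t"],s["tcp_pos"],s["contact_force"],s["width"]);f0=s["contact_force"][2]
z=183;L=[]
while z>134:
    z-=1.5
    bot.line_to([536.5,1.2,z],velocity=25)
    s=bot.read_state();f=s["contact_force"][2]-f0;L.append((round(s["tcp_pos"][2],1),round(f,1)))
    if f>8: break
bot.pause(.8)
s=bot.read_state();print(L);print(s["t"],s["tcp_pos"],s["contact_force"]-[0,0,f0])
import cv2
a=bot.camera("side")[200:300,290:400,::-1]
cv2.imwrite("pics/press.png",cv2.resize(a,None,fx=5,fy=5,interpolation=2))
E
```

```text
5.6833 [536.78000359   1.30058407 190.62372954] [-0.0279982   0.04725583 -0.28784744] 0.23575776723837255
[(np.float64(181.3), np.float64(-0.2)), (np.float64(180.0), np.float64(0.3)), (np.float64(178.5), np.float64(1.3)), (np.float64(177.0), np.float64(0.7)), (np.float64(175.5), np.float64(1.7)), (np.float64(174.0), np.float64(0.8)), (np.float64(172.4), np.float64(1.4)), (np.float64(171.0), np.float64(1.5)), (np.float64(169.5), np.float64(1.9)), (np.float64(168.0), np.float64(1.7)), (np.float64(166.5), np.float64(3.0)), (np.float64(165.0), np.float64(3.0)), (np.float64(163.4), np.float64(3.3)), (np.float64(161.9), np.float64(3.4)), (np.float64(160.4), np.float64(3.0)), (np.float64(159.0), np.float64(3.1)), (np.float64(157.5), np.float64(3.4)), (np.float64(156.0), np.float64(3.3)), (np.float64(154.5), np.float64(4.4)), (np.float64(152.9), np.float64(4.2)), (np.float64(151.5), np.float64(4.6)), (np.float64(150.0), np.float64(4.0)), (np.float64(148.5), np.float64(4.5)), (np.float64(147.0), np.float64(4.3)), (np.float64(145.7), np.float64(6.9)), (np.float64(144.3), np.float64(7.8)), (np.float64(142.9), np.float64(6.5)), (np.float64(141.5), np.float64(8.3))]
13.725 [536.60335596   1.18793112 141.5223333 ] [-0.75238982 -0.45845778  8.78287676]
```

View pics/press.png

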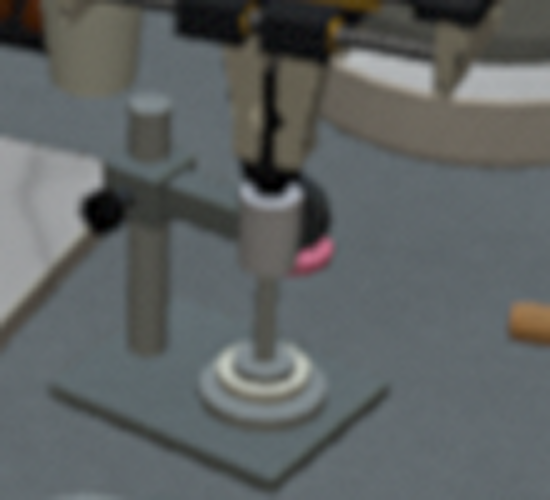

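The force steps at z≈146.3, which is 32 mm of travel, so this is the 8 mm ring and the small pot at (461,370) is the one to open. The picture shows the foot lying flat on the thin ring, which is still centred. I'll release, grip the small cap and feel for the loosening direction.

```bash
python3 - <<'E'
from h import *
np.set_printoptions(precision=2,suppress=True)
bot.line_to([536.5,1.2,190],velocity=100)
bot.line_to([536.5,1.2,300],velocity=250)
q=down(np.radians(-20))
bot.move_ptp([461,370.2,300],q)
bot.move_gripper(80,40)
bot.line_to([461,370.2,190.5],velocity=120)
bot.pause(.2);s=bot.read_state();print(s["t"],s["tcp_pos"],s["contact_force"],s["moment"])
bot.move_gripper(20,40)
bot.pause(.2);s=bot.read_state();print(s["tcp_pos"],s["contact_force"],s["moment"],s["width"],s["finger_force"],s["joint_pos"])
m0=s["moment"][2];j0=np.array(s["joint_pos"])
for d in(3,6,9,12):
    j=j0.copy();j[5]+=np.radians(d);bot.move_joints(list(j));bot.pause(.15)
    s=bot.read_state();print(d,np.degrees(s["joint_pos"][5]-j0[5]),s["moment"],s["contact_force"],s["t"])
    if abs(s["moment"][2]-m0)>.8: break
E
```

```text
19.0333 [461.2  370.47 191.23] [ 0.37 -0.8   0.04] [-0.06  0.12  0.  ]
[461.06 370.27 190.52] [ 0.08  0.54 -0.4 ] [ 0.04  0.06 -0.08] 39.170843281354344 39.99986171722412 [ 1.01  0.25 -0.23  0.   -1.09  0.21]
3 2.9331536621161867 [ 0.02  0.12 -0.15] [ 0.1   0.3  -0.11] 20.3667
6 5.909668604560539 [-0.07  0.24 -0.69] [-0.6   0.29 -0.93] 20.7667
9 8.917518272407133 [-0.32  0.66 -0.88] [-1.91 -0.47  0.31] 21.1667
12 11.921233216566744 [-0.54  1.13 -0.97] [-2.96 -0.25  0.32] 21.5667
```

Counter-clockwise binds (the moment climbs to about 1 N m within a few degrees), so clockwise should be the way it loosens.

```bash
python3 - <<'E'
from h import *
import cv2
np.set_printoptions(precision=2,suppress=True)
s=bot.read_state();j0=np.array(s["joint_pos"]);j0[5]-=np.radians(11.92)
for d in(6,0,-10,-20,-30,-40,-50,-57):
    j=j0.copy();j[5]+=np.radians(d);bot.move_joints(list(j));bot.pause(.1)
    s=bot.read_state();print(d,s["moment"],s["contact_force"],s["t"])
    if d<0 and abs(s["moment"][2])>.7: break
a=bot.camera("side")[240:340,250:370,::-1];b=bot.camera("top")[260:360,60:180,::-1]
cv2.imwrite("pics/turn.png",cv2.resize(np.hstack([a,b]),None,fx=3.3,fy=3.3,interpolation=2))
print(s["tcp_pos"],s["width"])
E
```

```text
6 [-0.19  0.05  0.  ] [ 0.76  0.2  -1.19] 21.9167
0 [-0.02  0.04  0.02] [ 1.28  0.71 -2.  ] 22.2667
-10 [-0.04  0.15  0.03] [ 0.11 -0.55 -1.56] 22.6583
-20 [-0.08  0.14  0.04] [-0.46 -0.25 -0.9 ] 23.05
-30 [-0.08  0.13 -0.  ] [ 0.42  0.43 -1.04] 23.4417
-40 [ 0.42 -0.    0.07] [ 0.71  1.79 -2.37] 23.8333
-50 [ 0.94 -0.65  0.02] [ 2.01  2.4  -2.58] 24.225
-57 [ 1.41 -0.96 -0.03] [ 2.63  2.52 -4.01] 24.575
[461.14 370.4  190.49] 39.28186808863768
```

View pics/turn.png

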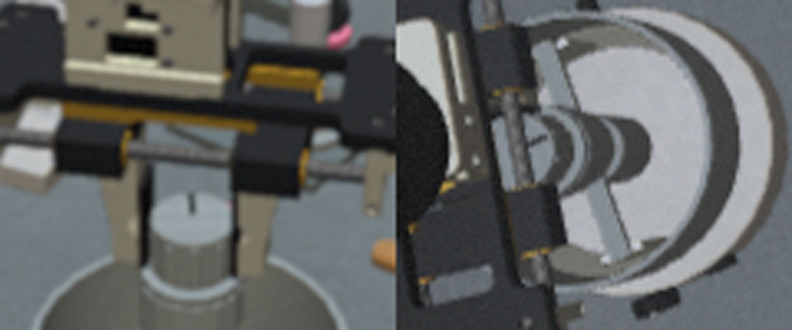

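The groove now points up and away in the side view (190,200) and right in the top view (535,137). It started along +x, so the cap has turned clockwise by roughly 65°. I'll lift gently and watch the force.

```bash
python3 - <<'E'
from h import *
import cv2
np.set_printoptions(precision=2,suppress=True)
s=bot.read_state();p=np.array(s["tcp_pos"]);ok=True
for dz in(2,5,10,20,40,60,75):
    bot.line_to([p[0],p[1],p[2]+dz],velocity=50);s=bot.read_state();print(dz,s["tcp_pos"],s["contact_force"],s["width"],s["t"])
    if abs(s["contact_force"][2])>25: ok=False;break
bot.pause(.5)
a=bot.camera("side")[210:410,230:390,::-1]
cv2.imwrite("pics/lift.png",cv2.resize(a,None,fx=3,fy=3,interpolation=2))
s=bot.read_state();print(s["finger_force"],s["contact_force"],s["t"])
E
```

```text
2 [461.02 370.47 192.46] [ 1.77  3.76 -2.94] 39.05508523200771 24.925
5 [461.06 370.45 195.62] [ 0.99  3.49 -2.98] 39.280696462823876 25.175
10 [461.17 370.36 200.74] [ 1.72  3.29 -2.43] 39.02612513541143 25.425
20 [460.47 369.36 209.99] [-0.18  0.43 -4.48] 39.238299139682596 25.775
40 [461.04 370.41 230.72] [-0.48 -0.12 -3.61] 39.31562763611925 26.325
60 [461.05 370.46 250.66] [-0.04 -0.41 -4.28] 39.600658181777796 26.875
75 [461.15 370.53 265.83] [ 0.3  -0.04 -4.7 ] 38.99549142032881 27.325
39.9983811378479 [-0.03  0.78 -3.02] 27.875
```

View pics/lift.png

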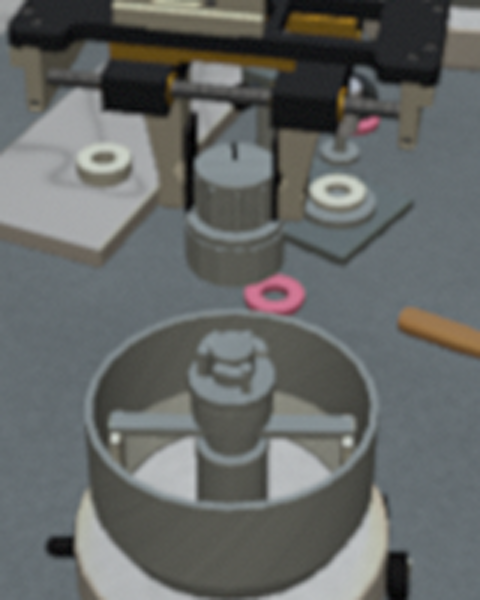

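The picture shows the cap held upright at (235,210), well above the bare threaded neck at (232,360). The thin ring is still on the anvil and the thicker one is still on the slab.

```bash
python3 -c "
from plant import bot
print(bot.close_job())"
```

```text
the job is handed in; nothing more can be done
None
```

I gauged the ring as 8 mm, unscrewed the small pot's cap clockwise (left-hand thread), and handed the job in at about 28 s with the cap held upright about 75 mm above its tight place; the judge's result was not shown.

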